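# Check the hand brakes of the ware trolley

## Task

Check the two brake levers on the ware trolley's push bar using only the backs (outsides) of your fingers: reach over to the far side of the bar, press the lever on your left in towards the bar until it comes up against its stop, and let it spring all the way back out. Then press the one on your right, which has a new cable, in to its stop in the same way and finish while still holding it there, so that I can see the gap it leaves to the bar. Don't strain the levers, grip nothing, keep off the bar itself and leave the pots and everything else where they stand.

Things in the scene. Friction and masses are not known exactly. Their poses are not given: they have to be found in the camera images.
- push_bar: The trolley's fixed push bar: level 28 mm steel tube 0.46 m long, 190 mm above the bench, 170 mm above the deck that carries pots; 32 mm thick rubber grips 85 to 215 mm and 40 mm lever clamps 56 mm either side of its middle; at its ends (245 mm) it bends down into the uprights. Origin: tube axis, middle. x points away from the robot over the trolley (the levers' side), y along the bar to the left, z up.
- brake_left (a joint): The brake lever on the robot's left, at bar height on the trolley side of the bar. Its pivot is 56 mm left of the bar's middle and 44 mm from the bar's axis; it points outwards, left. Hinge angle, rad: 0 sprung fully out (blade leaning 0.26 away from the bar), growing as it is pressed towards the bar to 0.26 at its firm stop, 23 mm short of the grip. Let go, it springs back to 0.
- brake_right (a joint): The brake lever on the robot's right, at bar height on the trolley side of the bar. Its pivot is 56 mm right of the bar's middle and 44 mm from the bar's axis; it points outwards, right. Hinge angle, rad: 0 sprung fully out (blade leaning 0.26 away from the bar), growing as it is pressed towards the bar to 0.22 at its firm stop, 24 to 29 mm short of the grip. Let go, it springs back to 0.
- brake_left_press (a point): The point on the outer face (turned away from the bar) of the left lever's aluminium blade, 115 mm from its pivot, half-way up; moves with the lever. x points square out of that face, away from the bar, z up. The blade is 145 mm long, 10 thick, 16 high, with a 20 mm ball end. Here the spring takes 3 N to start the lever and 6 to 7 N just short of the stop.
- brake_right_press (a point): The point on the outer face (turned away from the bar) of the right lever's aluminium blade, 115 mm from its pivot, half-way up; moves with the lever. x points square out of that face, away from the bar, z up. The blade is 145 mm long, 10 thick, 16 high, with a 20 mm ball end. Here the spring takes 3 N to start the lever and 6 to 7 N just short of the stop.
- cone_brown: Loose bystander on the trolley deck: brown clay cone, 84 mm across its foot, 190 mm tall. Origin: centre of its underside.
- cone_white: Loose bystander on the deck: white cone, 80 mm across, 175 mm tall. Origin: centre of its underside.
- cone_dark: Loose bystander on the bench: dark cone, 72 mm across, 140 mm tall. Origin: centre of its underside.
- mug: Loose bystander on the deck near the levers: white mug, 80 mm across, 85 mm tall, so its rim is 77 mm below the levers. Origin: centre of its underside.
- bowl: Loose bystander on the deck near the levers: dark bowl, 104 mm across, 55 mm tall. Origin: centre of its underside.
- cone_small: Loose bystander on the deck near the levers: pale cone, 48 mm across, 110 mm tall (its tip 52 mm below the levers). Origin: centre of its underside.
- spanner: Loose bystander lying on the bench: steel spanner 140 mm long. Origin: centre of its underside.
- glaze_jar: Loose bystander on the bench: grey jar with a white lid, 72 mm across, 100 mm tall. Origin: centre of its underside.

How it is judged (in metres and radians):
On the way, in this order (a step that is already met when the one before it is completed fails the run):
1. the left lever is pressed in to its stop by the outside of the fingers (value of joint brake_left above 0.23 rad and contact force between the fingers and brake_left above 2 N and x of the grasp point in the frame of brake_left_press above 0.002 m), for 0.2 s.
2. the left lever is let go and has sprung all the way back out (value of joint brake_left below 0.02 rad and contact force between the fingers and brake_left below 0.5 N), for 0.2 s.
3. the right lever is pressed in to its stop by the outside of the fingers (value of joint brake_right above 0.19 rad and contact force between the fingers and brake_right above 2 N and x of the grasp point in the frame of brake_right_press above 0.002 m), for 0.2 s.
At the end, for the whole second after the job is handed in: Right lever held at rest within 0.03 rad of its stop by the outside of the fingers (over 2 N, grasp point outside the blade's outer face); left lever fully out (0.02 rad); bar untouched (3 N); bystanders within 30 mm of where they stood (all of step 3 and velocity of joint brake_right between -0.1 and 0.1 rad/s and value of joint brake_left below 0.02 rad and contact force between each of the fingers, the arm and push_bar below 3 N and distance of each of cone_brown, cone_white, cone_dark, mug, bowl, cone_small, spanner, glaze_jar from where it was at the start of the episode below 0.03 m); the arm keeps its last pose, push and grip.
It fails at once if a brake lever is strained (more than 45 N) (contact force between any of the fingers, the arm and brake_left above 45 N or contact force between any of the fingers, the arm and brake_right above 45 N).
It fails at once if the push bar is gripped or pushed (more than 3 N) (contact force between any of the fingers, the arm and push_bar above 3 N).
It fails at once if a bystander is moved, lifted or knocked over (30 mm) (distance of any of cone_brown, cone_white, cone_dark, mug, bowl, cone_small, spanner, glaze_jar from where it was at the start of the episode above 0.03 m).
It also fails if it takes over 61 s, if anything falls off the work surface, if the arm or the gripper's body presses on something with over 40 N, if the wrist force passes 120 N, or if a joint passes its speed limit or range.

## Robot

A 6-joint arm with a two-finger parallel gripper is mounted at the origin on the work surface. World frame = base frame: x ahead of the robot, y to its left, z up, the work surface at z = 0. Lengths are in m, angles in degrees, forces in N, time in s.
With the tool pointing down it reaches from about 0.35 to 0.875 m from the base axis. Payload 4.2 kg.
Tool frame: the origin (TCP) lies on the centre line of the jaws, within the pads' length; the fingertips stand tip_reach ahead of it and the grasp point (between the pads) is the TCP (tip_reach is the distance from the TCP to the fingertips, in m); z points along the fingers, y is the line along which they close (so a half turn about z gives the same grasp; the last joint's range is limited). The gripper opens to 87 mm and grips with 3 to 60 N. Pads are 19 mm wide; open, the fingers measure 117 mm over their backs; the gripper's body (75 mm by 190 mm) begins 51 mm behind the grasp point.
Start: joints at [82.54, 22.042, 0.453, 0, -68.411, -14.817], TCP at [0.237, 0.578, 0.242] pointing down, gripper open.
Joint ranges: [-179.83, 179.83], [-69.29, 118.12], [-61.27, 80.66], [-181.25, 117.63], [-171.15, -9.14], [-177.46, 177.46]. Speed limits (degrees/s): [159.86, 159.86, 180, 180, 180, 180].

## Interface

Orientations are given as a 3x3 rotation matrix whose columns are the frame's x, y, z axes.
In Python, from station import sense, capture, finish_job, tip_reach gives the robot as it stands.
- The arm moves only by the tool arm_command, never from a script. Its argument "deltas" is a list of rows, each a list of 7 numbers: the turn, a rotation vector about the tool's x, y, z in rad, then the shift along the tool's x, y, z in cm, then the closure, from -1 (fully open) to 1 (shut), so that 0 is half open. In form: [[rx, ry, rz, dx, dy, dz, hand], ...]. A call has 1 to 8 rows; each row is the pose to reach, as a shift and turn from the pose commanded when the call began, along the tool's axes at that moment; what a row does not reach only later rows make up. A row lasts 1/12 s, in which the tool goes at most 41.7 mm and 7.16 degrees, less where a joint would pass 70% of its speed; a pose out of reach is approached as far as the arm can. A call with a gripper value outside its range is refused whole. The fingers move at their own pace and stop on an object; the grip force is fixed at half the most. Time passes only in rows, so rows that repeat a pose let the fingers close. It gives the time, the measured TCP pose, the force, the opening and the grip force at its end, in the units of the state.
- sense(): the state, without advancing time (a new reading comes with each control period).
- capture(name): name is "scene" or "top"; returns a dict with "pixels" (400x640x3 uint8, blue, green, red), "fovy" (degrees; the focal length in pixels is half the picture's height over the tangent of half this angle, whatever the lens; pixels are square), "cx", "cy" (the principal point, pixels), "rvec" (rotation vector, rad) and "tvec" (3), from world to camera coordinates, as OpenCV has them. Camera axes: x right, y down, z forward; pixel columns grow to the right and rows downward; lengths in m; the calibration is good to about 2 mm. A picture is of the moment at which its call begins. There is no depth.
- finish_job(): hands the job in; it is judged then, once.
The state is a dict: "time_s": time; "joints": joint angles; "joint_velocities": joint speeds; "effort": joint torques, N m; "tcp_pos": TCP position; "ee_rot": TCP orientation; "wrist_force": force on the tool from outside, world axes, zero at the start; "moment": the same for the moment, N m; "gripper_width": opening from 0.0 (shut) to 1.0 (fully open); "gripper_force": force on a finger pad.
Only numpy, scipy, OpenCV 4.12 (cv2) and the standard library are available. Lean on these libraries where they do the work, as an engineer would, in place of code of your own. Each camera call takes 0.05 s, during which the arm holds its last target. There are 200 camera calls.

## Working session

There is one attempt and no reset: what is moved stays moved. The work goes in short steps, Python scripts to look and compute and a tool call to move; the robot and the scene stay as the last step left them, time stands still between calls to the robot, and variables do not carry over. Pictures are saved under pics/ and viewed, at most 10 in all, crops included, and the job is handed in when it is done.

Besides the shell and the picture viewer there is one more tool, called after "Request:" as name(argument=value, ...) on one line, values as JSON. arm_command: Moves the arm, as the interface text tells. Its arguments: {"type":"object","properties":{"deltas":{"type":"array"}},"required":["deltas"]}

```bash
mkdir -p pics; python3 - <<'E'
from station import sense,capture,tip_reach
import cv2
print(tip_reach); s=sense(); print(s)
for n in("scene","top"):
    c=capture(n); cv2.imwrite(f"pics/{n}0.png",c["pixels"]); print({k:v for k,v in c.items() if k!="pixels"})
E
```

```text
0.019
{'time_s': 0.0, 'joints': array([ 8.25400145e+01,  2.20907531e+01,  3.79393123e-01, -2.81268743e-02,
       -6.84101249e+01, -1.48174988e+01]), 'joint_velocities': array([ 0.02767602, -0.00096015, -0.0753946 , -0.05513906,  0.00022857,
       -0.08498373]), 'effort': array([ 7.05435432e-04, -3.90663600e+01,  1.87406230e+01,  4.21993285e+00,
        1.09961358e-02, -1.93652959e-04]), 'tcp_pos': array([0.23669576, 0.57784318, 0.24045923]), 'ee_rot': array([[ 9.25290124e-01, -3.79259352e-01, -7.27883955e-04],
       [-3.79260037e-01, -9.25287874e-01, -2.04305655e-03],
       [ 1.01346108e-04,  2.16647735e-03, -9.99997648e-01]]), 'wrist_force': array([-0.44848491,  0.23046828,  0.4205173 ]), 'moment': array([-0.01953109, -0.00700897,  0.03482856]), 'gripper_force': 0.0, 'gripper_width': 1.0018951221285382}
{'fovy': 57.71796644111312, 'cx': 318.612726503999, 'cy': 204.72484272758507, 'rvec': array([ 2.2532185 ,  0.87122578, -0.3398325 ]), 'tvec': array([-0.33985047, -0.18582177,  1.24880108])}
{'fovy': 51.194414985513866, 'cx': 322.1688179131805, 'cy': 197.7662986620834, 'rvec': array([ 2.15980866, -2.12326017,  0.14231741]), 'tvec': array([-0.04567052,  0.51591362,  1.36875404])}
```

View pics/scene0.png

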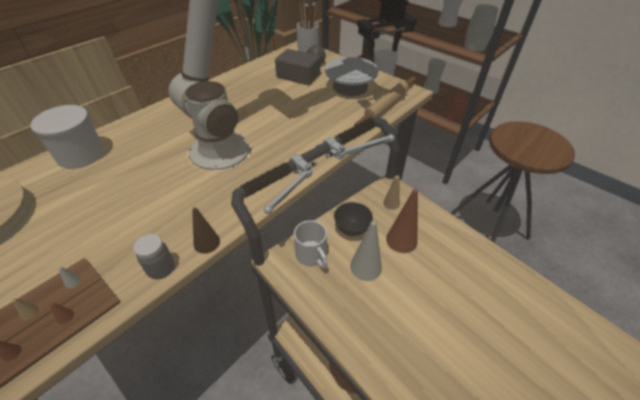

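View pics/top0.png

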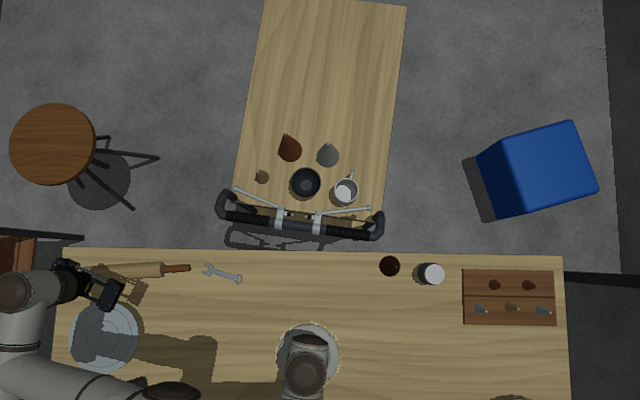

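The scene view shows the bar running from (245,195) to (390,125), with lever balls at about (268,208) for the right lever and (391,139) for the left. In the top view the balls are near (237,190) (left) and (370,208) (right). The gripper is at upper left, clear of everything. I'll enlarge the bar in both views.

```bash
python3 - <<'E'
import cv2,numpy as np
a=cv2.imread("pics/top0.png")[160:250,205:395]; b=cv2.imread("pics/scene0.png")[110:240,225:415]
a=cv2.resize(a,None,fx=4,fy=4,interpolation=cv2.INTER_CUBIC);b=cv2.resize(b,None,fx=4,fy=4,interpolation=cv2.INTER_CUBIC)
a=cv2.convertScaleAbs(a,alpha=1.6,beta=15)
cv2.imwrite("pics/topc.png",a);cv2.imwrite("pics/scenec.png",b)
E
```

```text
(no output)
```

View pics/topc.png

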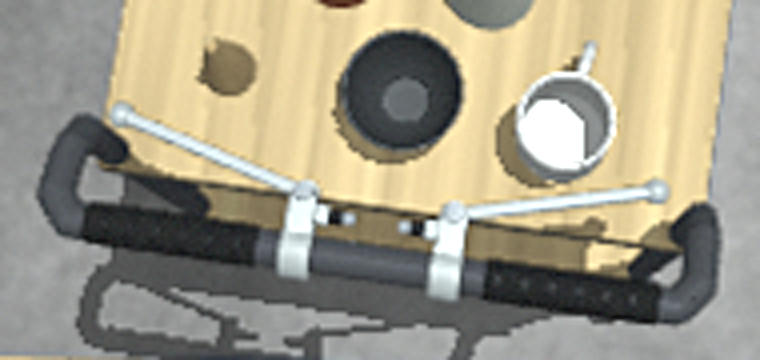

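View pics/scenec.png

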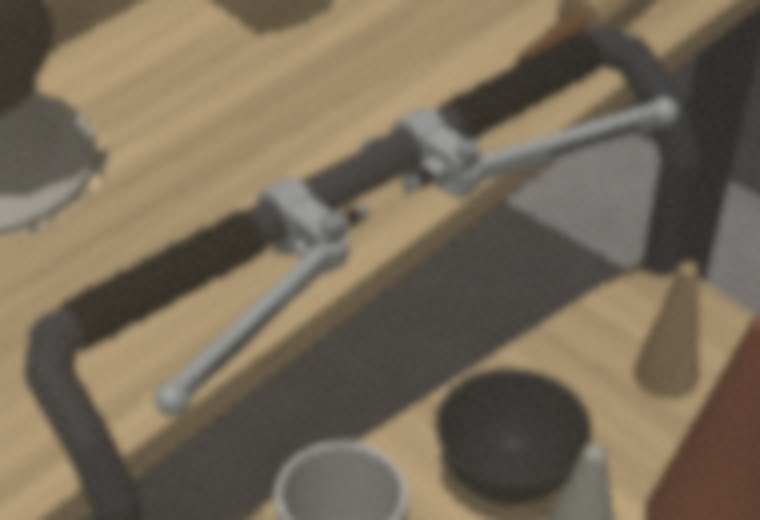

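The top crop shows the left lever from its pivot (304,190) to its ball (122,113), and the right lever from pivot (454,212) to ball (657,190). In the scene crop the balls are at (664,112) left and (172,393) right. The small cone, bowl and mug stand just beyond the levers.

```bash
cat > geo.py <<'E'
import numpy as np,cv2
from scipy.spatial.transform import Rotation as R
from scipy.optimize import least_squares
C={"scene":dict(fovy=57.71796644111312,c=(318.612726503999,204.72484272758507),r=(2.2532185,0.87122578,-0.3398325),t=(-0.33985047,-0.18582177,1.24880108)),
"top":dict(fovy=51.194414985513866,c=(322.1688179131805,197.7662986620834),r=(2.15980866,-2.12326017,0.14231741),t=(-0.04567052,0.51591362,1.36875404))}
def proj(n,P):
    k=C[n];f=200/np.tan(np.radians(k["fovy"]/2))
    K=np.array([[f,0,k["c"][0]],[0,f,k["c"][1]],[0,0,1.]])
    return cv2.projectPoints(np.atleast_2d(P).astype(float),np.array(k["r"]),np.array(k["t"]),K,None)[0][:,0]
def onplane(n,uv,z):
    return least_squares(lambda p:(proj(n,[p[0],p[1],z])-uv).ravel(),[.6,0]).x
E
python3 - <<'E'
from geo import *
o={"top":(205,160),"scene":(225,110)}
px={"Lb":{"top":(122,113),"scene":(664,112)},"Rb":{"top":(657,190),"scene":(172,393)},"Lp":{"top":(304,190),"scene":(462,172)},"Rp":{"top":(454,212),"scene":(330,250)}}
uv={k:{n:(np.array(p)+.5)/4-.5+o[n] for n,p in d.items()} for k,d in px.items()}
for k in uv:
    s=least_squares(lambda P:np.concatenate([(proj(n,P)-uv[k][n]).ravel() for n in uv[k]]),[.6,0,.2])
    print(k,s.x.round(4),s.cost.round(2))
def model(p):
    x,y,z,a=p; c,s=np.cos(a),np.sin(a)
    L=dict(Lb=(.044+.145*np.sin(.26),.056+.145*np.cos(.26)),Rb=(.044+.145*np.sin(.26),-.056-.145*np.cos(.26)),Lp=(.044,.056),Rp=(.044,-.056))
    return {k:np.array([x+c*u-s*v,y+s*u+c*v,z]) for k,(u,v) in L.items()}
def res(p,keys=("Lb","Rb","Lp","Rp")):
    m=model(p);return np.concatenate([(proj(n,m[k])-uv[k][n]).ravel() for k in keys for n in uv[k]])
for keys in (("Lb","Rb"),("Lb","Rb","Lp","Rp")):
    s=least_squares(res,[.6,0,.19,0],args=(keys,));print(s.x.round(4),s.fun.round(1))
    print({k:v.round(3) for k,v in model(s.x).items()})
for k,(u,z) in dict(bowl=((305,182),.075),mug=((344,189),.105),coneS=((263,177),.02),brown=((289,155),.02),white=((328,160),.02)).items(): print(k,onplane("top",np.array(u),z).round(3))
E
```

```text
Lb [0.5196 0.2232 0.1922] 0.02
Rb [ 0.4677 -0.1784  0.1949] 0.01
Lp [0.4615 0.0823 0.1928] 1.03
Rp [ 0.448  -0.0291  0.1905] 0.42
[ 0.4137  0.0308  0.1964 -0.1343] [ 2.8 -0.4 -1.2  0.3 -1.2 -0.1  1.5 -1.4]
{'Lb': array([0.52 , 0.214, 0.196]), 'Rb': array([ 0.468, -0.174,  0.196]), 'Lp': array([0.465, 0.08 , 0.196]), 'Rp': array([ 0.45 , -0.031,  0.196])}
[ 0.4125  0.0315  0.1942 -0.1336] [ 2.6  0.2 -1.6  0.7 -1.5  0.3  1.5 -1.1  1.1  0.1  1.3 -0.   0.7  0.1
  0.5 -1. ]
{'Lb': array([0.519, 0.215, 0.194]), 'Rb': array([ 0.467, -0.174,  0.194]), 'Lp': array([0.464, 0.081, 0.194]), 'Rp': array([ 0.449, -0.03 ,  0.194])}
bowl [0.563 0.02 ]
mug [ 0.536 -0.107]
coneS [0.588 0.168]
brown [0.667 0.081]
white [ 0.651 -0.054]
```

Request:
arm_command(deltas=[[0, 0, 0.1, 0, 0, -4, 1], [0, 0, 0.2, 0, 0, -6, 1], [0, 0, 0.3, 4, 2, -6, 1], [0, 0, 0.4, 8, 4, -6, 1], [0, 0, 0.5, 11, 6, -6, 1], [0, 0, 0.6, 14, 8, -6, 1], [0, 0, 0.7, 17, 10, -6, 1], [0, 0, 0.75, 20, 11, -6, 1]])

```text
time_s: 0.77
tcp_pos: [0.3803, 0.398, 0.3017]
ee_rot: [[0.415, -0.91, -0.001], [-0.91, -0.415, -0.001], [0.0, 0.001, -1.0]]
wrist_force: [0.3, 1.1, -0.2]
gripper_width: 0.481
gripper_force: 0.0
```

```bash
cat > go.py <<'E'
# python3 go.py bx by z : tool-frame delta to reach bar-frame (m) target, tool y = -bar x, pointing down
import sys,numpy as np
from scipy.spatial.transform import Rotation as R
from station import sense
a=-.1275;O=np.array([.411,.0325,0]);B=R.from_euler("z",a).as_matrix()
s=sense();M=np.array(s["ee_rot"]);p=np.array(s["tcp_pos"])
print("bar xyz",(B.T@(p-O)).round(4),"t",round(s["time_s"],2),"F bar",(B.T@s["wrist_force"]).round(2),"w",round(s["gripper_width"],3))
if len(sys.argv)>3:
    t=O+B@np.array(list(map(float,sys.argv[1:4])))
    T=np.column_stack([B@[0,-1,0],B@[-1,0,0],[0,0,-1]])
    print("rot",R.from_matrix(M.T@T).as_rotvec().round(4),"shift cm",(M.T@(t-p)*100).round(2))
E
python3 go.py .115 .168 .30
```

```text
bar xyz [-0.0769  0.3586  0.3017] t 0.77 F bar [ 0.2   1.12 -0.18] w 0.481
rot [ 9.000e-04 -4.000e-04  5.551e-01] shift cm [26.31 -6.26  0.16]
```

Request:
arm_command(deltas=[[0, 0, 0.1, 4, -1, 0, 1], [0, 0, 0.2, 8, -2, 0, 1], [0, 0, 0.3, 12, -3, 0, 1], [0, 0, 0.4, 16, -4, 0, 1], [0, 0, 0.5, 20, -5, 0, 1], [0, 0, 0.555, 23, -5.8, 0, 1], [0, 0, 0.555, 25.5, -6.3, 0, 1], [0, 0, 0.555, 26.3, -6.3, 0, 1]])

```text
time_s: 1.43
tcp_pos: [0.5491, 0.1854, 0.3006]
ee_rot: [[-0.127, -0.992, -0.001], [-0.992, 0.127, -0.001], [0.001, 0.001, -1.0]]
wrist_force: [-0.1, 0.6, -0.2]
gripper_width: 0.01
gripper_force: 0.0
```

```bash
python3 go.py .115 .168 .188
```

```text
bar xyz [0.1175 0.1693 0.3006] t 1.43 F bar [-0.14  0.56 -0.17] w 0.01
rot [ 0.001  -0.0013  0.0006] shift cm [ 0.11  0.24 11.26]
```

Descend in stages, with a look before contact.

Request:
arm_command(deltas=[[0, 0, 0, 0.1, 0.1, 2, 1], [0, 0, 0, 0.1, 0.1, 4, 1], [0, 0, 0, 0.1, 0.1, 6, 1], [0, 0, 0, 0.1, 0.1, 8, 1], [0, 0, 0, 0.1, 0.1, 9.5, 1], [0, 0, 0, 0.1, 0.1, 10.7, 1], [0, 0, 0, 0.1, 0.1, 11.2, 1], [0, 0, 0, 0.1, 0.1, 11.2, 1]])

```text
time_s: 2.1
tcp_pos: [0.5454, 0.1874, 0.188]
ee_rot: [[-0.122, -0.992, -0.003], [-0.992, 0.122, -0.002], [0.002, 0.003, -1.0]]
wrist_force: [0.3, 0.3, -0.2]
gripper_width: 0.008
gripper_force: 0.0
```

```bash
python3 go.py .094 .168 .188; python3 - <<'E'
from station import capture
import cv2
cv2.imwrite("pics/s1.png",cv2.resize(capture("scene")["pixels"][60:260,200:440],None,fx=3,fy=3,interpolation=cv2.INTER_CUBIC))
E
```

```text
bar xyz [0.1136 0.1707 0.188 ] t 2.1 F bar [ 0.31  0.32 -0.19] w 0.008
rot [ 0.0028 -0.002   0.0049] shift cm [0.26 1.96 0.01]
```

View pics/s1.png

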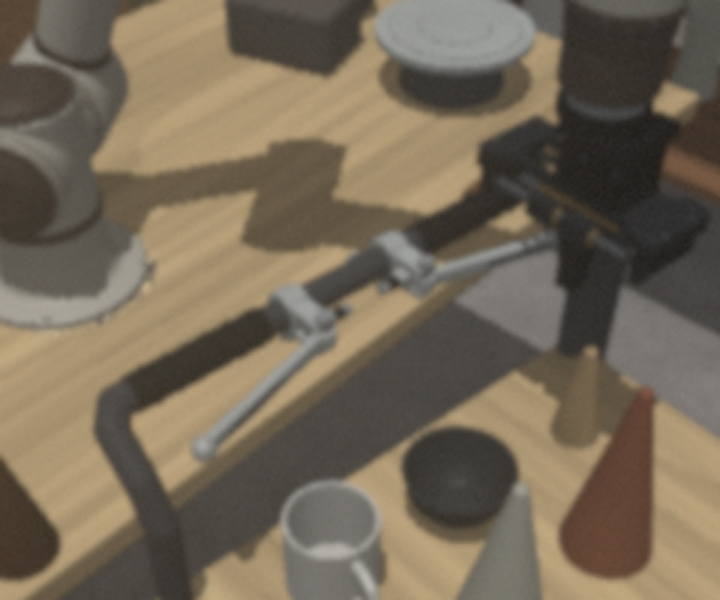

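The closed fingers, at about (590,290), hang on the far side of the left lever. They are clear of the bar, and the small cone stands below and beyond them. Now I press slowly.

Request:
arm_command(deltas=[[0, 0, 0, 0, 0.8, 0, 1], [0, 0, 0, 0, 1.4, 0, 1], [0, 0, 0, 0, 1.9, 0, 1], [0, 0, 0, 0, 2.3, 0, 1], [0, 0, 0, 0, 2.7, 0, 1], [0, 0, 0, 0, 3.1, 0, 1], [0, 0, 0, 0, 3.4, 0, 1], [0, 0, 0, 0, 3.4, 0, 1]])

```text
time_s: 2.82
tcp_pos: [0.5133, 0.1923, 0.1905]
ee_rot: [[-0.122, -0.993, 0.003], [-0.993, 0.122, 0.002], [-0.002, -0.003, -1.0]]
wrist_force: [4.1, 1.1, 1.5]
gripper_width: 0.004
gripper_force: 1.8
```

```bash
python3 go.py .064 .171 .188
```

```text
bar xyz [0.0812 0.1715 0.1905] t 2.82 F bar [3.93 1.63 1.54] w 0.004
rot [-0.0027  0.002   0.0051] shift cm [0.04 1.72 0.25]
```

Request:
arm_command(deltas=[[0, 0, 0, 0, 0.3, 0.1, 1], [0, 0, 0, 0, 0.6, 0.2, 1], [0, 0, 0, 0, 0.9, 0.2, 1], [0, 0, 0, 0, 1.1, 0.2, 1], [0, 0, 0, 0, 1.3, 0.2, 1], [0, 0, 0, 0, 1.4, 0.2, 1], [0, 0, 0, 0, 1.4, 0.2, 1]])

```text
time_s: 3.4
tcp_pos: [0.5, 0.1945, 0.1884]
ee_rot: [[-0.122, -0.992, 0.004], [-0.992, 0.122, 0.003], [-0.003, -0.003, -1.0]]
wrist_force: [6.1, 3.2, 2.1]
gripper_width: 0.004
gripper_force: 2.7
```

```bash
python3 go.py .064 .171 .188
```

```text
bar xyz [0.0677 0.172  0.1884] t 3.4 F bar [5.64 3.98 2.1 ] w 0.004
rot [-0.0035  0.0032  0.0049] shift cm [0.1  0.37 0.04]
```

Request:
arm_command(deltas=[[0, 0, 0, 0, 0.1, 0, 1], [0, 0, 0, 0, 0.2, 0, 1], [0, 0, 0, 0, 0.3, 0, 1], [0, 0, 0, 0, 0.3, 0, 1]])

```text
time_s: 3.73
tcp_pos: [0.4973, 0.1951, 0.1884]
ee_rot: [[-0.122, -0.992, 0.004], [-0.992, 0.122, 0.003], [-0.004, -0.004, -1.0]]
wrist_force: [5.7, 3.1, 2.2]
gripper_width: 0.006
gripper_force: 2.9
```

```bash
python3 go.py .064 .171 .188
```

```text
bar xyz [0.0649 0.1722 0.1884] t 3.73 F bar [5.23 3.77 2.16] w 0.006
rot [-0.0039  0.0036  0.0049] shift cm [0.12 0.1  0.04]
```

Request:
arm_command(deltas=[[0, 0, 0, 0, 0.1, 0, 1], [0, 0, 0, 0, 0.2, 0, 1], [0, 0, 0, 0, 0.2, 0, 1]])

```text
time_s: 3.98
tcp_pos: [0.4954, 0.1954, 0.1884]
ee_rot: [[-0.122, -0.992, 0.004], [-0.992, 0.122, 0.003], [-0.004, -0.004, -1.0]]
wrist_force: [7.0, 3.3, 1.3]
gripper_width: 0.007
gripper_force: 3.0
```

```bash
python3 go.py .064 .171 .188
```

```text
bar xyz [0.063  0.1723 0.1884] t 3.98 F bar [6.5  4.13 1.29] w 0.007
rot [-0.004   0.0037  0.0049] shift cm [ 0.13 -0.1   0.04]
```

Request:
arm_command(deltas=[[0, 0, 0, 0, 0.1, 0, 1], [0, 0, 0, 0, 0.2, 0, 1], [0, 0, 0, 0, 0.2, 0, 1]])

```text
time_s: 4.23
tcp_pos: [0.4935, 0.1957, 0.1884]
ee_rot: [[-0.122, -0.992, 0.005], [-0.992, 0.122, 0.003], [-0.004, -0.004, -1.0]]
wrist_force: [6.2, 2.9, 2.1]
gripper_width: 0.006
gripper_force: 3.1
```

```bash
python3 go.py .064 .171 .188
```

```text
bar xyz [0.0611 0.1724 0.1884] t 4.23 F bar [5.83 3.68 2.11] w 0.006
rot [-0.0043  0.004   0.005 ] shift cm [ 0.14 -0.29  0.04]
```

Request:
arm_command(deltas=[[0, 0, 0, 0, 0.1, 0, 1], [0, 0, 0, 0, 0.2, 0, 1], [0, 0, 0, 0, 0.2, 0, 1]])

```text
time_s: 4.48
tcp_pos: [0.4918, 0.196, 0.1884]
ee_rot: [[-0.122, -0.993, 0.005], [-0.993, 0.122, 0.004], [-0.004, -0.005, -1.0]]
wrist_force: [7.6, 4.0, 0.1]
gripper_width: 0.005
gripper_force: 3.4
```

```bash
python3 go.py .064 .171 .188; python3 - <<'E'
from station import capture
import cv2,numpy as np
a=cv2.resize(capture("scene")["pixels"][90:210,260:440],None,fx=4,fy=4,interpolation=cv2.INTER_CUBIC)
cv2.imwrite("pics/s2.png",a)
E
```

```text
bar xyz [0.0593 0.1725 0.1884] t 4.48 F bar [7.06 4.95 0.07] w 0.005
rot [-0.0047  0.0042  0.0051] shift cm [ 0.15 -0.47  0.04]
```

View pics/s2.png

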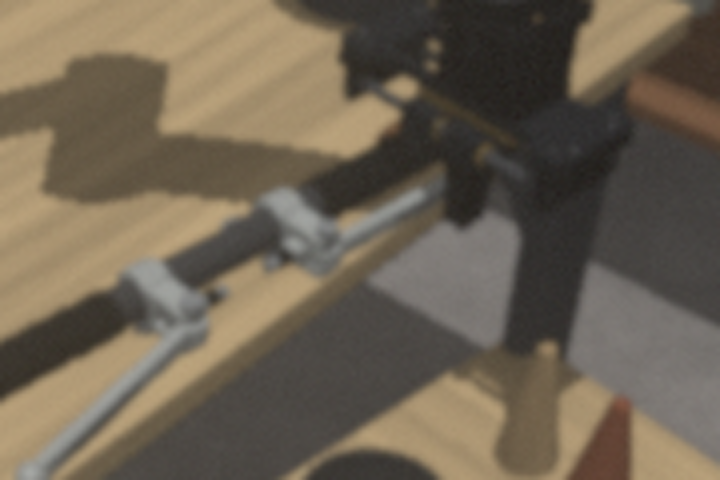

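The fingers at (465,200) bear on the outer face of the left lever, which is now nearly parallel to the bar. The dark column at (550,270) is the bar's upright. The stop isn't clearly felt yet, so I go on.

Request:
arm_command(deltas=[[0, 0, 0, 0, 0.1, 0, 1], [0, 0, 0, 0, 0.2, 0, 1], [0, 0, 0, 0, 0.2, 0, 1]])

```text
time_s: 4.78
tcp_pos: [0.4916, 0.1962, 0.1885]
ee_rot: [[-0.122, -0.993, 0.009], [-0.993, 0.122, 0.004], [-0.005, -0.008, -1.0]]
wrist_force: [12.8, -0.1, -2.3]
gripper_width: 0.005
gripper_force: 6.3
```

```bash
python3 go.py .064 .171 .188
```

```text
bar xyz [0.0591 0.1726 0.1885] t 4.78 F bar [12.75  1.57 -2.3 ] w 0.005
rot [-0.0084  0.0048  0.0055] shift cm [ 0.16 -0.49  0.05]
```

The stop is reached: the force jumped to 12.8 N and the motion ceased. Hold there, then back off.

Request:
arm_command(deltas=[[0, 0, 0, 0, 0, 0, 1], [0, 0, 0, 0, 0, 0, 1], [0, 0, 0, 0, 0, 0, 1], [0, 0, 0, 0, 0, 0, 1]])

```text
time_s: 5.12
tcp_pos: [0.4916, 0.1962, 0.1885]
ee_rot: [[-0.122, -0.993, 0.009], [-0.993, 0.122, 0.004], [-0.005, -0.008, -1.0]]
wrist_force: [13.3, 1.4, -2.2]
gripper_width: 0.004
gripper_force: 6.1
```

Request:
arm_command(deltas=[[0, 0, 0, 0, -0.6, 0, 1], [0, 0, 0, 0, -1.2, 0, 1], [0, 0, 0, 0, -1.9, 0, 1], [0, 0, 0, 0, -2.6, 0, 1], [0, 0, 0, 0, -3.4, 0, 1], [0, 0, 0, 0, -4.4, 0, 1], [0, 0, 0, 0, -5.4, 0, 1], [0, 0, 0, 0, -6, 0, 1]])

```text
time_s: 5.78
tcp_pos: [0.5477, 0.1869, 0.1864]
ee_rot: [[-0.123, -0.992, -0.003], [-0.992, 0.123, -0.001], [0.001, 0.003, -1.0]]
wrist_force: [-0.2, -0.5, 0.5]
gripper_width: 0.005
gripper_force: 0.0
```

```bash
python3 go.py .115 .168 .30
```

```text
bar xyz [0.116  0.1706 0.1864] t 5.78 F bar [-0.13 -0.55  0.49] w 0.005
rot [ 0.0025 -0.0011  0.0038] shift cm [  0.27   0.13 -11.36]
```

Request:
arm_command(deltas=[[0, 0, 0, 0, 0, 0, 1], [0, 0, 0, 0, 0, -1, 1], [0, 0, 0, 0, 0, -3, 1], [0, 0, 0, 0, 0, -5, 1], [0, 0, 0, 0, 0, -7, 1], [0, 0, 0, 0, 0, -9, 1], [0, 0, 0, 0, 0, -11, 1], [0, 0, 0, 0, 0, -11.4, 1]])

```text
time_s: 6.45
tcp_pos: [0.5484, 0.1878, 0.3064]
ee_rot: [[-0.122, -0.993, 0.007], [-0.993, 0.122, 0.003], [-0.004, -0.006, -1.0]]
wrist_force: [1.0, -0.1, 1.6]
gripper_width: 0.004
gripper_force: 0.0
```

```bash
python3 go.py .115 -.168 .30; python3 - <<'E'
from station import capture
import cv2
cv2.imwrite("pics/s3.png",cv2.resize(capture("scene")["pixels"][90:210,240:420],None,fx=4,fy=4,interpolation=cv2.INTER_CUBIC))
E
```

```text
bar xyz [0.1165 0.1715 0.3064] t 6.45 F bar [0.96 0.03 1.64] w 0.004
rot [-0.0063  0.004   0.0054] shift cm [33.96  0.34  0.51]
```

View pics/s3.png

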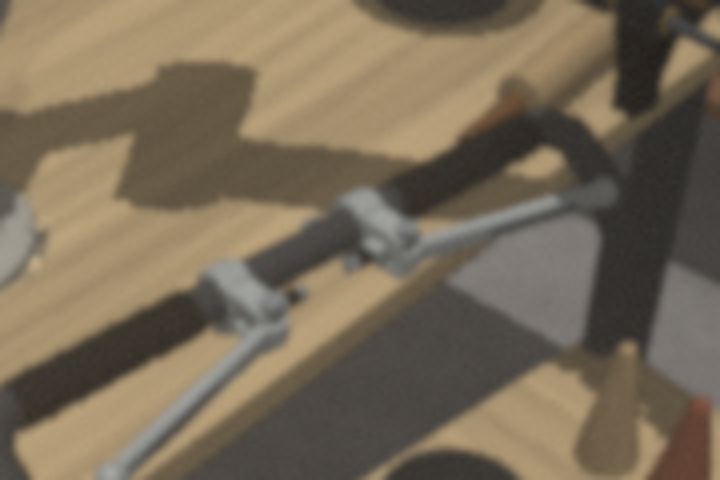

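The left lever, with its ball at (605,190), has sprung back out, the small cone hasn't moved and the fingers are raised. On to the right lever.

Request:
arm_command(deltas=[[0, 0, 0, 2, 0, 0, 1], [0, 0, 0, 6, 0, 0, 1], [0, 0, 0, 10, 0.1, 0, 1], [0, 0, 0, 14, 0.1, 0, 1], [0, 0, 0, 18, 0.2, 0, 1], [0, 0, 0, 22, 0.2, 0, 1], [0, 0, 0, 26, 0.3, 0, 1], [0, 0, 0, 29, 0.3, 0, 1]])

```text
time_s: 7.17
tcp_pos: [0.507, -0.1023, 0.3007]
ee_rot: [[-0.124, -0.992, -0.002], [-0.992, 0.124, 0.0], [-0.0, 0.002, -1.0]]
wrist_force: [0.9, 0.3, 0.6]
gripper_width: 0.005
gripper_force: 0.0
```

Request:
arm_command(deltas=[[0, 0, 0, 2, 0, 0, 1], [0, 0, 0, 4, 0, 0, 1], [0, 0, 0, 5, 0, 0, 1], [0, 0, 0, 5, 0, 0, 1]])

```text
time_s: 7.5
tcp_pos: [0.5019, -0.151, 0.3006]
ee_rot: [[-0.125, -0.992, -0.002], [-0.992, 0.125, 0.0], [-0.0, 0.002, -1.0]]
wrist_force: [-0.8, 0.1, 0.1]
gripper_width: 0.008
gripper_force: 0.0
```

```bash
python3 go.py .115 -.170 .188
```

```text
bar xyz [ 0.1135 -0.1704  0.3006] t 7.5 F bar [-0.82 -0.02  0.07] w 0.008
rot [0.002 0.    0.002] shift cm [-0.04 -0.18 11.26]
```

Request:
arm_command(deltas=[[0, 0, 0, 0, -0.2, 2, 1], [0, 0, 0, 0, -0.2, 4, 1], [0, 0, 0, 0, -0.2, 6, 1], [0, 0, 0, 0, -0.2, 8, 1], [0, 0, 0, 0, -0.2, 9.5, 1], [0, 0, 0, 0, -0.2, 10.7, 1], [0, 0, 0, 0, -0.2, 11.2, 1], [0, 0, 0, 0, -0.2, 11.2, 1]])

```text
time_s: 8.17
tcp_pos: [0.504, -0.149, 0.1881]
ee_rot: [[-0.122, -0.993, -0.003], [-0.993, 0.122, 0.0], [0.0, 0.003, -1.0]]
wrist_force: [-0.2, -0.3, 0.3]
gripper_width: 0.006
gripper_force: 0.0
```

Request:
arm_command(deltas=[[0, 0, 0, 0, 0.8, 0, 1], [0, 0, 0, 0, 1.4, 0, 1], [0, 0, 0, 0, 1.9, 0, 1], [0, 0, 0, 0, 2.3, 0, 1], [0, 0, 0, 0, 2.7, 0, 1], [0, 0, 0, 0, 3.1, 0, 1], [0, 0, 0, 0, 3.4, 0, 1], [0, 0, 0, 0, 3.4, 0, 1]])

```text
time_s: 8.83
tcp_pos: [0.4717, -0.1461, 0.1906]
ee_rot: [[-0.122, -0.992, 0.003], [-0.992, 0.122, -0.001], [0.0, -0.003, -1.0]]
wrist_force: [2.8, -1.0, 1.6]
gripper_width: 0.006
gripper_force: 1.8
```

```bash
python3 go.py .064 -.171 .188
```

```text
bar xyz [ 0.0829 -0.1695  0.1906] t 8.83 F bar [ 2.91 -0.68  1.64] w 0.006
rot [-0.0032 -0.0003  0.0049] shift cm [0.15 1.89 0.25]
```

Request:
arm_command(deltas=[[0, 0, 0, 0, 0.3, 0.1, 1], [0, 0, 0, 0, 0.6, 0.2, 1], [0, 0, 0, 0, 0.9, 0.2, 1], [0, 0, 0, 0, 1.1, 0.2, 1], [0, 0, 0, 0, 1.3, 0.2, 1], [0, 0, 0, 0, 1.4, 0.2, 1], [0, 0, 0, 0, 1.4, 0.2, 1]])

```text
time_s: 9.42
tcp_pos: [0.4576, -0.1446, 0.188]
ee_rot: [[-0.122, -0.993, 0.002], [-0.993, 0.122, -0.001], [0.001, -0.002, -1.0]]
wrist_force: [3.5, -4.2, 2.8]
gripper_width: 0.009
gripper_force: 2.7
```

Request:
arm_command(deltas=[[0, 0, 0, 0, 0.1, 0, 1], [0, 0, 0, 0, 0.2, 0, 1], [0, 0, 0, 0, 0.2, 0, 1]])

```text
time_s: 9.67
tcp_pos: [0.4558, -0.1445, 0.188]
ee_rot: [[-0.122, -0.993, 0.002], [-0.993, 0.122, -0.001], [0.001, -0.002, -1.0]]
wrist_force: [4.4, -4.1, 1.8]
gripper_width: 0.002
gripper_force: 2.8
```

```bash
python3 go.py .064 -.171 .188
```

```text
bar xyz [ 0.067  -0.1698  0.188 ] t 9.67 F bar [ 4.92 -3.5   1.77] w 0.002
rot [-0.0021 -0.0011  0.005 ] shift cm [ 0.11  0.3  -0.  ]
```

Request:
arm_command(deltas=[[0, 0, 0, 0, 0.1, 0, 1], [0, 0, 0, 0, 0.2, 0, 1], [0, 0, 0, 0, 0.2, 0, 1]])

```text
time_s: 9.92
tcp_pos: [0.4539, -0.1443, 0.188]
ee_rot: [[-0.122, -0.993, 0.002], [-0.993, 0.122, -0.001], [0.001, -0.002, -1.0]]
wrist_force: [6.2, -4.5, 1.5]
gripper_width: 0.003
gripper_force: 2.9
```

Request:
arm_command(deltas=[[0, 0, 0, 0, 0.1, 0, 1], [0, 0, 0, 0, 0.2, 0, 1], [0, 0, 0, 0, 0.2, 0, 1]])

```text
time_s: 10.17
tcp_pos: [0.4532, -0.1441, 0.1881]
ee_rot: [[-0.122, -0.993, 0.005], [-0.993, 0.122, -0.002], [0.001, -0.005, -1.0]]
wrist_force: [8.0, -5.4, 0.2]
gripper_width: 0.007
gripper_force: 4.1
```

```bash
python3 go.py .064 -.171 .188
```

```text
bar xyz [ 0.0643 -0.1698  0.1881] t 10.17 F bar [ 8.66 -4.32  0.19] w 0.007
rot [-0.0054 -0.001   0.0054] shift cm [0.12 0.03 0.01]
```

Request:
arm_command(deltas=[[0, 0, 0, 0, 0.1, 0, 1], [0, 0, 0, 0, 0.15, 0, 1], [0, 0, 0, 0, 0.15, 0, 1], [0, 0, 0, 0, 0.15, 0, 1], [0, 0, 0, 0, 0.15, 0, 1], [0, 0, 0, 0, 0.15, 0, 1]])

```text
time_s: 10.67
tcp_pos: [0.4531, -0.144, 0.1883]
ee_rot: [[-0.122, -0.993, 0.008], [-0.993, 0.122, -0.002], [0.001, -0.008, -1.0]]
wrist_force: [9.9, -5.9, -2.2]
gripper_width: 0.005
gripper_force: 5.3
```

```bash
python3 go.py; python3 - <<'E'
from station import capture
import cv2
a=cv2.resize(capture("scene")["pixels"][90:270,220:420],None,fx=3.3,fy=3.3,interpolation=cv2.INTER_CUBIC)
cv2.imwrite("pics/s4.png",a)
E
```

```text
bar xyz [ 0.0642 -0.1697  0.1883] t 10.67 F bar [10.58 -4.6  -2.15] w 0.005
```

View pics/s4.png

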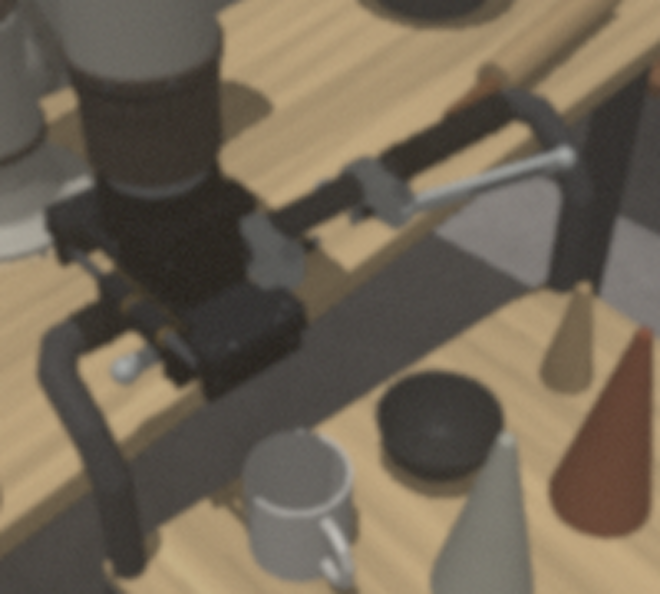

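The picture shows the right lever's ball at (125,368), pressed in by the fingers at (180,370). The left lever is fully out, with its ball at (566,155), and the pots and mug haven't moved. The push is steady at about 11 N and nothing is moving, so I'm handing the job in.

```bash
python3 -c "
from station import finish_job
print(finish_job())"
```

```text
the job is handed in; nothing more can be done
None
```

I pressed the left lever to its stop with the finger backs and it sprang fully back out; the right lever is now held at its stop at about 11 N, the bar looks untouched and the pots unmoved in the pictures, and the job is handed in (no verdict came back).

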